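# Take the older kit from behind the newer one

### The arm

A 7-joint arm with a two-finger parallel gripper is mounted at the origin on a cart in front of the work surface, level with it; the furniture and walls round the work are solid. World frame = base frame: x ahead of the robot, y to its left, z up, the work surface at z = 0. Lengths are in m, angles in rad, forces in N, time in s.
With the tool pointing down it reaches from about 0.4 to 0.875 m from the base axis. Payload 19.3 kg.
Tool frame: the origin (TCP) lies at the very end of the fingers, on their centre line; the grasp point (between the pads) lies bot.tcp_to_grasp behind it (bot.tcp_to_grasp is the distance from the TCP to the grasp point, in m); z points along the fingers, y is the direction in which the jaws open and shut (so a half turn about z gives the same grasp; the last joint's range is limited). The gripper opens to 85 mm and grips with 20 to 120 N. Pads are 22 mm wide; open, the fingers measure 114 mm over their backs; the gripper's body (76 mm by 85 mm) begins 54 mm behind the grasp point. The pads swing forward as they close: fully open they stand 13 mm farther back than shut.
Start: joints at [-1.271, 0.521, -0.036, 1.599, 0.021, 1.021, -0.113], TCP at [0.226, 0.583, 0.231] pointing down, gripper open.
Joint ranges: [-2.91, 2.91], [-0.3, 2.13], [-1.5, 1.42], [0.17, 2.43], [-1.26, 4.41], [0.16, 1.93], [-2.52, 2.52]. Speed limits (rad/s): [1.89, 1.89, 2.39, 2.39, 3.01, 3.01, 3.01].

### API

Orientations are given as [roll, pitch, yaw] about the fixed x, y, z axes, in that order (R = Rz(yaw) Ry(pitch) Rx(roll)).
In Python, from workcell import bot gives the robot as it stands.
- The arm moves only by the tool servo_tool, never from a script. Its argument "targets" is a list of rows, each a list of 2 entries, a list of its own where there are three numbers: the shift along the tool's x, y, z in units of 0.05 m (1.0 is 0.05 m), then the turn about the tool's z in units of 5 degrees (1.0 is 5 degrees). A call has 1 to 12 rows; each row shifts and turns the commanded pose from where the row before left it, along the tool's axes as they then stand; what a row does not reach is not made up. A row lasts 1/8 s, in which the tool goes at most 62.5 mm and 10.7 degrees, less where a joint would pass 70% of its speed; a pose out of reach is approached as far as the arm can. A call with a number of a shift or a turn outside -1 to 1 is refused whole. A call with a gripper value outside its range is refused whole. "gripper" is the opening, from -1 (shut) to 1 (fully open), so that 0 is half open, set as the call begins (left out, the last holds). The fingers move at their own pace and stop on an object; "newtons" is the grip in N (left out, the last holds). Time passes only in rows, so rows that do not move let the fingers close. It gives the time, the measured TCP pose, the force and the opening at its end, in the units of the state.
- bot.observe(): the state, without advancing time (a new reading comes with each control period).
- bot.grab_frame(name): name is "side" or "top"; returns the picture (420x560x3 uint8, blue, green, red); there is no depth.
- bot.get_calibration(name): a dict with "fx", "fy", "cx", "cy" (pixels), "pose" (4x4, takes a point from camera to world coordinates). Camera axes: x right, y up, looking along -z (the intrinsics and any distortion apply to the point x, -y, -z); pixel columns grow to the right and rows downward; lengths in m; the calibration is good to about 2 mm. A picture is of the moment at which its call begins. get_calibration takes no time and is no camera call.
- bot.job_done(): hands the job in, once; it reports no verdict.
The state is a dict: "clock": time; "qpos": joint angles; "qd": joint speeds; "joint_efforts": joint torques, N m; "position": TCP position; "tool_rot": TCP orientation; "force": force on the tool from outside, world axes, zero at the start; "moment": the same for the moment, N m; "grip_width": finger opening in m.
Only numpy, scipy, OpenCV 4.12 (cv2) and the standard library are available. Lean on these libraries where they do the work, as an engineer would, in place of code of your own. Each camera call takes 0.05 s, during which the arm holds its last target.

### The job

Two like kit cartons stand one behind the other in the low grey hutch; the rear one, mostly under the roof, is the older and is wanted. Set the front carton aside flat on the bare bench, draw the rear carton out and lay it flat in the basket; then put the front carton back in the hutch, lengthwise as before, and push it in under the roof until it rests against the back panel. Keep both cartons level throughout, do not disturb the two brown bottles and the beaker standing beside the hutch, and let go of everything at the end.

Things in the scene. Friction and masses are not known exactly. Their poses are not given: they have to be found in the camera images.
- hutch: low grey sheet-metal hutch, fixed. Origin: centre of the underside of its base plate; x runs from its open front to its back panel, y left, z up. Base plate 270 mm (x, -135 to +135) by 170 mm, 4 mm thick: cartons stand on it at z = 4. Its front part is open above and at the sides; the rear part has a roof and cheeks 5 mm thick at y = +-80 to 85, from x = +19 to +135.
- hutch_roof_edge (a point): middle of the front edge of the hutch's flat roof, on its underside: hutch x = +24, z = 66 mm. The roof is 4 mm thick (top at z = 70) and runs back to x = +135.
- hutch_stop (a point): middle of the foot of the back panel's inner face: hutch x = +128, z = 4 mm. A carton pushed home against it has its centre at hutch x = +68 and sticks out 16 mm in front of the roof's edge.
- front_kit: white carton with a coloured band, rigid, loose, 120 mm long (its y), 62 wide (its x), 55 high, 0.3 to 0.55 kg. Origin: centre of its underside. Starts with its y along the hutch's x within 0.06 rad. The front one, in the open part of the hutch.
- rear_kit: white carton with a coloured band, rigid, loose, 120 mm long (its y), 62 wide (its x), 55 high, 0.3 to 0.55 kg. Origin: centre of its underside. Starts with its y along the hutch's x within 0.06 rad. The rear one, within 6 mm of the back panel: only 16 to 22 mm of its near end stick out in front of the roof's edge, so it must be drawn about 120 mm to the hutch's front before it can be lifted.
- basket: open wire basket, fixed, left of the hutch. Origin: centre of its underside. Long side along its y. Inside 144 mm (x) by 224 mm (y), floor 3 mm above the bench, rim 69 mm above the bench, 172 by 252 mm outside.
- bottle_left: brown glass reagent bottle, 48 mm diameter, 90 mm high, standing left of the hutch; bystander. Origin: centre of its underside.
- bottle_right: brown glass reagent bottle, 48 mm diameter, 90 mm high, standing right of the hutch, farther back; bystander. Origin: centre of its underside.
- beaker: clear beaker, 53 mm diameter, 67 mm high, standing right of the hutch, nearer the robot; bystander. Origin: centre of its underside.
Not all that is in view belongs to the job. What is shaped like the front_kit but orange is not meant.

How it is judged:
On the way, in this order (a step that is already met when the one before it is completed fails the run):
1. the front carton stands flat on the bare bench, clear of the hutch (height (world z) of front_kit below 0.002 m and horizontal distance between front_kit and hutch above 0.13 m and angle between front_kit's own z axis and vertical below 0.1 rad and linear speed of front_kit below 0.02 m/s), for 0.2 s.
2. the rear carton lies flat in the basket while the front carton still stands on the bench (horizontal distance between rear_kit and basket below 0.09 m and height (world z) of rear_kit below 0.015 m and angle between each of rear_kit, front_kit's own z axis and vertical below 0.1 rad and linear speed of rear_kit below 0.02 m/s and height (world z) of front_kit below 0.002 m and horizontal distance between front_kit and hutch above 0.13 m), for 0.2 s.
At the end, for the whole second after the job is handed in: The rear carton lies flat and still on the basket's floor. The front carton stands flat and still in the hutch, lengthwise (within 0.12 rad), its far end within 6 mm of the back panel (horizontal distance between rear_kit and basket below 0.09 m and height (world z) of rear_kit below 0.015 m and angle between each of rear_kit, front_kit's own z axis and vertical below 0.1 rad and linear speed of each of rear_kit, front_kit below 0.02 m/s and x of front_kit in the frame of hutch above 0.062 m and y of front_kit in the frame of hutch between -0.055 and 0.055 m and angle between the y axis of front_kit and the x axis of hutch, either way round below 0.12 rad and height (world z) of front_kit below 0.012 m); the robot touches nothing.
It fails at once if a carton is tipped more than 0.45 rad (angle between any of front_kit, rear_kit's own z axis and vertical above 0.45 rad).
It fails at once if a bottle or the beaker is moved more than 30 mm or tipped (distance of any of bottle_left, bottle_right, beaker from where it was at the start of the episode above 0.03 m or angle between any of bottle_left, bottle_right, beaker's own z axis and vertical above 0.4 rad).
It also fails if it takes over 72 s, if anything falls off the work surface, if the arm or the gripper's body presses on something with over 40 N, if the wrist force passes 120 N, or if a joint passes its speed limit or range.

## Working session

There is one attempt and no reset: what is moved stays moved. The work goes in short steps, Python scripts to look and compute and a tool call to move; the robot and the scene stay as the last step left them, time stands still between calls to the robot, and variables do not carry over. Pictures are saved under pics/ and viewed, and the job is handed in when it is done.

Besides the shell and the picture viewer there is one more tool, called after "Emit:" as name(argument=value, ...) on one line, values as JSON. servo_tool: Moves the arm, as the interface text tells. Its arguments: {"type":"object","properties":{"targets":{"type":"array","items":{"type":"array"}},"gripper":{"type":"number"},"newtons":{"type":"number"}},"required":["targets"]}

```bash
ls; mkdir -p pics
python3 - <<'E'
from workcell import bot
import cv2
s=bot.observe()
for k,v in s.items(): print(k,v)
print(bot.tcp_to_grasp)
for n in("side","top"):
    im=bot.grab_frame(n); cv2.imwrite(f"pics/{n}0.png",im); 
    c=bot.get_calibration(n); print(n,c)
E
```

```text
pics
clock 0.0
qpos [-1.27120908  0.52202478 -0.03633497  1.60000378  0.02118323  1.02113047
 -0.11280365]
qd [ 6.78790887e-04 -9.35543423e-04 -1.41639876e-03 -2.49860124e-05
  4.86547115e-04  1.83355235e-04  7.63711842e-04]
joint_efforts [ 2.90063263e-04 -9.27114701e+01  1.97947159e+00 -3.69944608e+01
  1.77066098e-02  7.71265535e-03 -4.01704244e-05]
position [0.22578644 0.58241569 0.23072046]
tool_rot [-3.14041255e+00  6.78046750e-05  2.77178954e+00]
force [0.1196899  0.27066595 0.21276092]
moment [ 0.03359336 -0.04548532 -0.03526685]
grip_width 0.08554368804092664
0.0187
side {'fx': 468.2884705410133, 'fy': 468.2884705410133, 'cx': 285.1493842602098, 'cy': 210.32809305449584, 'pose': array([[-0.74872406,  0.55033926, -0.36951181,  0.07159633],
       [-0.66287812, -0.61974569,  0.42012841,  0.60853158],
       [ 0.00220981,  0.55950155,  0.82882636,  1.32448127],
       [ 0.        ,  0.        ,  0.        ,  1.        ]])}
top {'fx': 422.2628782493824, 'fy': 422.2628782493824, 'cx': 282.87722029339653, 'cy': 215.6980202689268, 'pose': array([[ 0.00351198,  0.99048527, -0.13757398,  0.45531993],
       [-0.99994266,  0.00208669, -0.01050305, -0.01765445],
       [-0.01011604,  0.13760297,  0.99043581,  1.16243088],
       [ 0.        ,  0.        ,  0.        ,  1.        ]])}
```

View pics/side0.png

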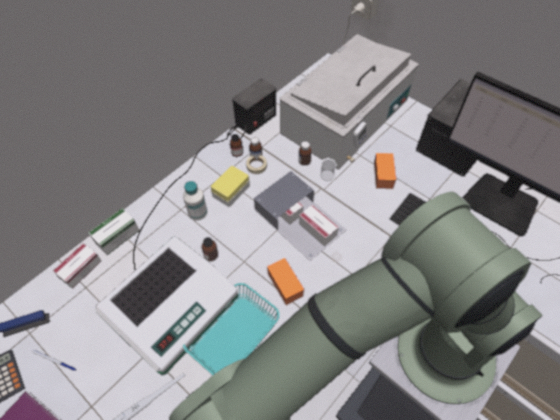

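View pics/top0.png

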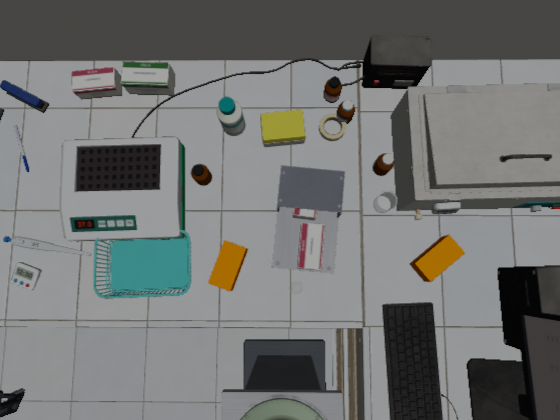

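```bash
cat > h.py <<'E'
import numpy as np, cv2
from workcell import bot
def ray(n,u,v):
    c=bot.get_calibration(n);P=c['pose']
    d=P[:3,:3]@np.array([(u-c['cx'])/c['fx'],-(v-c['cy'])/c['fy'],-1.]);return P[:3,3],d
def pl(n,u,v,z):
    o,d=ray(n,u,v);return (o+d*(z-o[2])/d[2])[:2]
def px(n,p):
    c=bot.get_calibration(n);P=c['pose'];q=P[:3,:3].T@(np.asarray(p,float)-P[:3,3])
    return c['cx']+c['fx']*q[0]/-q[2], c['cy']+c['fy']*q[1]/q[2]
E
python3 - <<'E'
import cv2
im=cv2.imread('pics/top0.png'); cv2.imwrite('pics/topc.png',cv2.resize(im[155:280,250:410],None,fx=5,fy=4.8*5/4.8,interpolation=cv2.INTER_CUBIC)[:600])
im=cv2.imread('pics/top0.png'); cv2.imwrite('pics/topb.png',cv2.resize(im[130:310,80:260],None,fx=3.3,fy=3.3,interpolation=cv2.INTER_CUBIC))
im=cv2.imread('pics/side0.png'); cv2.imwrite('pics/sidec.png',cv2.resize(im[135:265,240:400],None,fx=4.6,fy=4.6,interpolation=cv2.INTER_CUBIC))
E
```

```text
(no output)
```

View pics/topc.png

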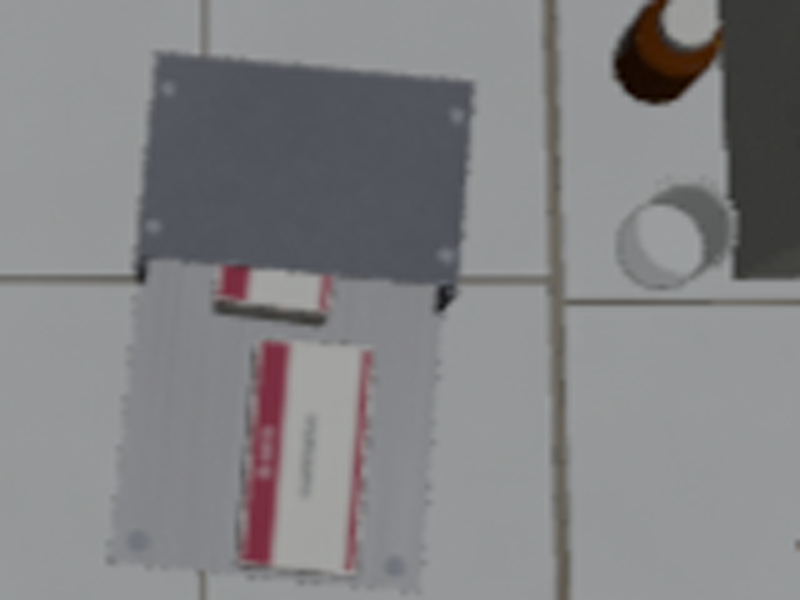

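View pics/topb.png

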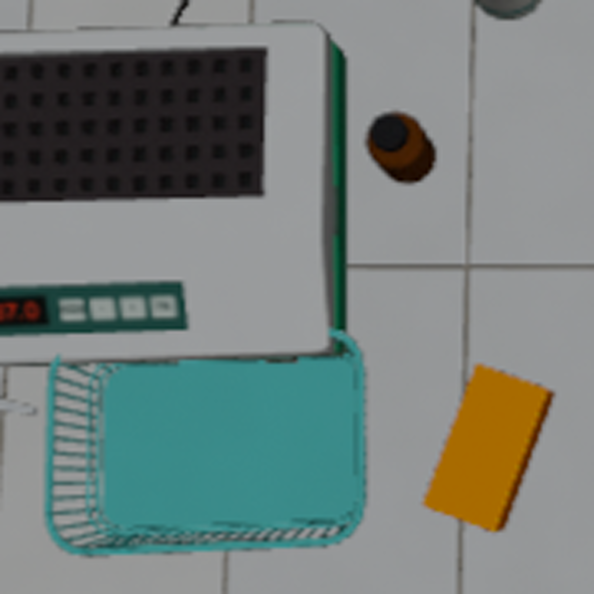

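View pics/sidec.png

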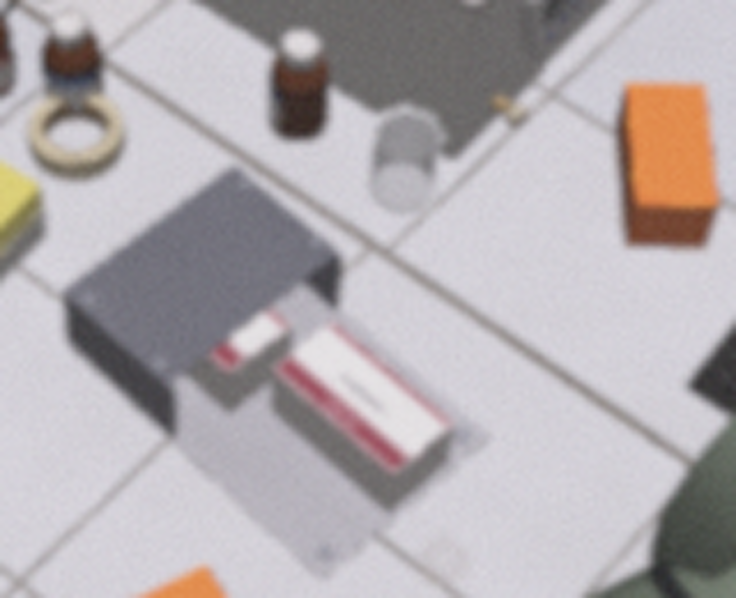

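Run:
```python
from h import *
def T(u,v,z): return pl('top',(u+.5)/5-.5+250,(v+.5)/5-.5+155,z)
def show(name,pts,z):
    P=np.array([T(*p,z) for p in pts]);print(name,P.round(4).tolist());
    print('   sides',[round(float(np.linalg.norm(P[i]-P[i-1])),4) for i in range(len(P))],'c',P.mean(0).round(4));return P
F=show('front',[(263,342),(373,350),(355,572),(240,565)],.059)
R=show('roof',[(155,53),(473,82),(456,288),(138,262)],.070)
B=show('base',[(108,562),(420,590)],.004)
RE=show('rear near',[(214,303),(325,317)],.059)
def yaw(d): return np.arctan2(d[1],d[0])
print('front long yaw',yaw(F[0]-F[3]),yaw(F[1]-F[2]))
print('hutch yaw',yaw(R[0]-R[3]),yaw(R[1]-R[2]), yaw(R[0]-R[1])-np.pi/2,yaw(B[0]-B[1])-np.pi/2)
def B2(u,v,z): return pl('top',(u+.5)/3.3-.5+80,(v+.5)/3.3-.5+130,z)
for p in[(50,360),(48,545),(62,553),(355,545),(364,530),(364,350)]: print('rim',B2(*p,.069))
for p in[(105,360),(100,527),(338,525)]: print('floor',B2(*p,.003))
for p in[(475,363),(553,392),(500,531),(424,505)]: print('orange',B2(*p,.055))
print('bottleL',B2(388,132,.09),'base',B2(410,160,0))
print('beaker',T(665,240,.067)); print('bottleR',T(655,60,0))
```

```text
front [[0.5893, -0.0569], [0.5852, -0.1146], [0.4694, -0.1042], [0.4728, -0.0446]]
   sides [0.1172, 0.0579, 0.1163, 0.0597] c [ 0.5292 -0.0801]
roof [[0.7425, 0.0005], [0.7269, -0.168], [0.6166, -0.1573], [0.63, 0.0089]]
   sides [0.1128, 0.1692, 0.1108, 0.1667] c [ 0.679 -0.079]
base [[0.475, 0.026], [0.4605, -0.1437]]
   sides [0.1702, 0.1702] c [ 0.4678 -0.0589]
rear near [[0.61, -0.0311], [0.6026, -0.0895]]
   sides [0.0589, 0.0589] c [ 0.6063 -0.0603]
front long yaw -0.1047327441114961 -0.09014620304024913
hutch yaw -0.07483711059885269 -0.09655325226434183 -0.09246139064890246 -0.08546783891216969
rim [0.54552427 0.48397807]
rim [0.40176799 0.47617885]
rim [0.39571279 0.46488266]
rim [0.40272011 0.23751696]
rim [0.41418531 0.23092353]
rim [0.55409035 0.23566164]
floor [0.55109234 0.46799949]
floor [0.41329049 0.46392023]
floor [0.4156704  0.26749339]
orange [0.54519026 0.1498543 ]
orange [0.52227757 0.08726197]
orange [0.41330116 0.12720708]
orange [0.43321579 0.18746697]
bottleL [0.72510937 0.21763169] base [0.7232436  0.21776657]
beaker [ 0.64273136 -0.26762387]
bottleR [ 0.7570663 -0.2802636]
```

Candidates for the front carton, by top-view pixel:
- White/red carton in the open part of the hutch (310,246).
- White/red carton end at the roof edge (304,213). This is the rear kit.
- White/red carton (95,80) and white/green carton (145,75) at the far left, not in the hutch.
- Orange cartons (228,265) and (438,258), not meant.

I choose (310,246). The close crop shows a white carton with a red band standing in front of the roof, measuring 117 x 59 mm against the given 120 x 62.

```bash
cat >> h.py <<'E'
from scipy.spatial.transform import Rotation as Ro
def go(x,y,z,yaw=None):
    s=bot.observe();p=s['position'];R=Ro.from_euler('xyz',s['tool_rot'])
    print('t %.2f p %s rot %s F %s w %.4f q7 %.2f'%(s['clock'],p.round(4),s['tool_rot'].round(3),s['force'].round(1),s['grip_width'],s['qpos'][6]))
    t=0
    if yaw is not None:
        t=(yaw-s['tool_rot'][2]+np.pi)%(2*np.pi)-np.pi
        print('turn units',-np.degrees(t)/5)
    R2=Ro.from_euler('z',t)*R
    print('shift now-axes',(R.inv().apply(np.array([x,y,z])-p)/.05).round(3),'after turn',(R2.inv().apply(np.array([x,y,z])-p)/.05).round(3))
E
python3 - <<'E'
from h import *
go(.529,-.08,.15,np.pi-.097)
for z in(0,.055): print(pl('top',438,258,z))
print(pl('top',297,287,0), px('top',(.48,-.245,0)))
E
```

```text
t 0.10 p [0.2258 0.5825 0.2308] rot [-3.141  0.     2.772] F [-0.4 -0.6  0.7] w 0.0854 q7 -0.11
turn units -3.1258004382697453
shift now-axes [-10.443 -10.161   1.626] after turn [ -7.319 -12.599   1.628]
[ 0.50103361 -0.42942705]
[ 0.49887068 -0.40994418]
[ 0.42143459 -0.0443567 ] (np.float64(370.5230971128817), np.float64(265.52843156071026))
```

Emit:
servo_tool(targets=[[[0,0,0],-0.8],[[0,0,0],-0.8],[[0,0,0],-0.8],[[0,0,0],-0.73],[[-0.4,-0.7,0],0],[[-0.4,-0.7,0],0],[[-0.4,-0.7,0],0],[[-0.4,-0.7,0],0],[[-0.4,-0.7,0],0],[[-0.4,-0.7,0],0],[[-0.4,-0.7,0],0],[[-0.4,-0.7,0],0]], gripper=1, newtons=60)

```text
clock: 1.6
position: [0.3585, 0.2873, 0.2312]
tool_rot: [-3.141, -0.0, 3.045]
force: [0.3, 0.5, 1.1]
grip_width: 0.0854
```

Emit:
servo_tool(targets=[[[-0.4,-0.7,0],0],[[-0.4,-0.7,0],0],[[-0.4,-0.7,0],0],[[-0.4,-0.7,0],0],[[-0.4,-0.7,0],0],[[-0.4,-0.7,0],0],[[-0.4,-0.7,0.2],0],[[-0.4,-0.7,0.2],0],[[-0.4,-0.7,0.4],0],[[-0.4,-0.7,0.4],0],[[0,0,0.4],0],[[0,0,0],0]])

```text
clock: 3.1
position: [0.5225, -0.0792, 0.1501]
tool_rot: [-3.141, -0.003, 3.044]
force: [-0.4, 0.2, 1.1]
grip_width: 0.0851
```

Run:
```python
from h import *
go(.529,-.08,.021,np.pi-.097)
im=bot.grab_frame('top'); cv2.imwrite('pics/top1.png',cv2.resize(im[155:280,250:410],None,fx=5,fy=5,interpolation=cv2.INTER_CUBIC)[:600])
im=bot.grab_frame('side'); cv2.imwrite('pics/side1.png',im)
```

```text
t 3.10 p [ 0.5225 -0.0792  0.1501] rot [-3.141e+00 -3.000e-03  3.044e+00] F [-0.4  0.2  1.1] w 0.0851 q7 1.60
turn units -0.0022062197950608623
shift now-axes [-0.139 -0.003  2.581] after turn [-0.139 -0.003  2.581]
```

View pics/side1.png

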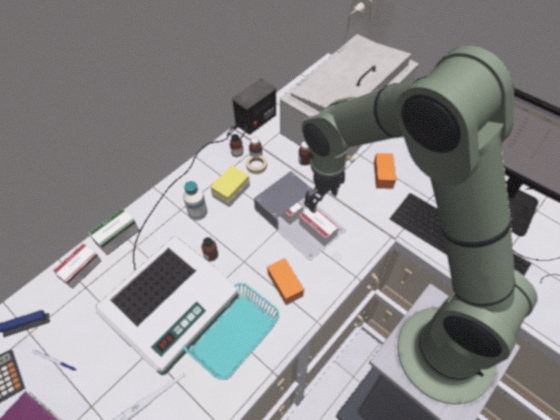

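View pics/top1.png

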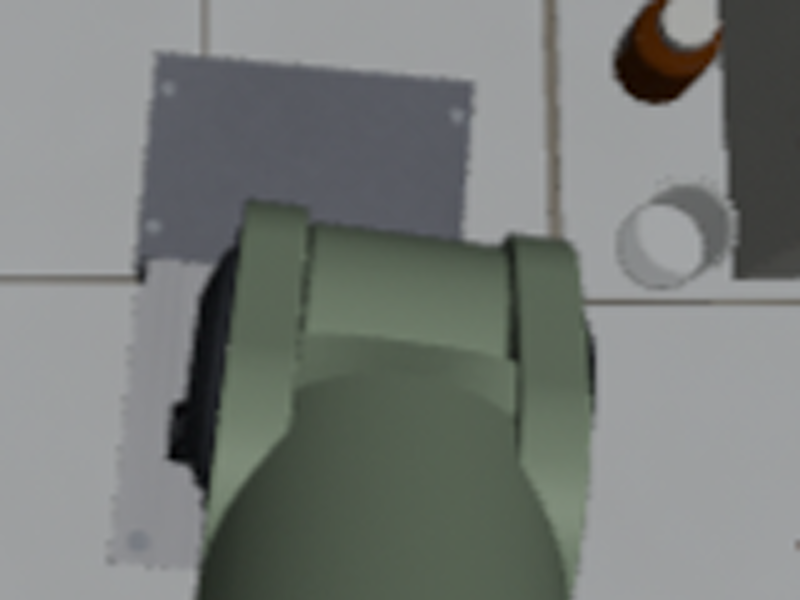

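Emit:
servo_tool(targets=[[[-0.14,0,0.3],0],[[0,0,0.4],0],[[0,0,0.4],0],[[0,0,0.4],0],[[0,0,0.4],0],[[0,0,0.35],0],[[0,0,0.2],0],[[0,0,0.1],0],[[0,0,0.03],0],[[0,0,0],0]])

```text
clock: 4.45
position: [0.5306, -0.0798, 0.0226]
tool_rot: [3.142, 0.001, 3.045]
force: [0.3, 0.1, -0.1]
grip_width: 0.0854
```

Emit:
servo_tool(targets=[[[0,0,0],0],[[0,0,0],0],[[0,0,0],0],[[0,0,0],0],[[0,0,0],0],[[0,0,0],0],[[0,0,0],0],[[0,0,0],0]], gripper=-1, newtons=60)

```text
clock: 5.45
position: [0.5307, -0.0794, 0.023]
tool_rot: [3.141, 0.001, 3.045]
force: [-2.3, 2.2, 10.2]
grip_width: 0.0614
```

Emit:
servo_tool(targets=[[[0,0,-0.1],0],[[0,0,-0.2],0],[[0,0,-0.4],0],[[0,0,-0.4],0],[[0,0,-0.4],0],[[0,0,-0.3],0],[[0,0,0],0]])

```text
clock: 6.32
position: [0.5309, -0.0798, 0.1133]
tool_rot: [3.141, 0.002, 3.045]
force: [-0.4, 0.7, -3.7]
grip_width: 0.0612
```

Run:
```python
from h import *
go(.48,-.245,.025,np.pi-.097)
```

```text
t 6.33 p [ 0.5309 -0.0798  0.1133] rot [3.141e+00 2.000e-03 3.045e+00] F [-0.4  0.7 -3.7] w 0.0612 q7 1.61
turn units 0.003104329034227759
shift now-axes [ 0.697 -3.387  1.765] after turn [ 0.696 -3.387  1.765]
```

Emit:
servo_tool(targets=[[[0.1,-0.2,0],0],[[0.1,-0.4,0],0],[[0.1,-0.5,0],0],[[0.1,-0.5,0],0],[[0.1,-0.5,0],0],[[0.1,-0.5,0],0],[[0.1,-0.5,0],0],[[0,-0.29,0.1],0],[[0,0,0.3],0],[[0,0,0.4],0],[[0,0,0.4],0],[[0,0,0.3],0]])

```text
clock: 7.82
position: [0.4789, -0.2438, 0.0355]
tool_rot: [3.141, -0.001, 3.046]
force: [-0.4, 0.0, -4.0]
grip_width: 0.0613
```

Emit:
servo_tool(targets=[[[0,0,0.15],0],[[0,0,0.1],0],[[0,0,0.08],0],[[0,0,0.03],0],[[0,0,0],0]])

```text
clock: 8.45
position: [0.4793, -0.2451, 0.0195]
tool_rot: [-3.141, 0.0, 3.045]
force: [-0.5, -0.3, -3.4]
grip_width: 0.061
```

Emit:
servo_tool(targets=[[[0,0,0.02],0],[[0,0,0.02],0],[[0,0,0],0]])

```text
clock: 8.82
position: [0.4794, -0.2452, 0.019]
tool_rot: [-3.142, 0.001, 3.045]
force: [-9.6, 3.6, 35.1]
grip_width: 0.0611
```

Emit:
servo_tool(targets=[[[0,0,0],0],[[0,0,0],0],[[0,0,0],0],[[0,0,0],0],[[0,0,0],0],[[0,0,0],0]], gripper=1)

```text
clock: 9.57
position: [0.4792, -0.2451, 0.0173]
tool_rot: [-3.142, -0.0, 3.045]
force: [0.0, -0.1, 1.2]
grip_width: 0.0852
```

Emit:
servo_tool(targets=[[[0,0,-0.2],0],[[0,0,-0.4],0],[[0,0,-0.5],0],[[0,0,-0.5],0],[[0,0,-0.5],0],[[0,0,-0.5],0],[[0,0,0],0]])

```text
clock: 10.45
position: [0.48, -0.2455, 0.1495]
tool_rot: [-3.141, 0.003, 3.045]
force: [1.0, 0.3, 0.3]
grip_width: 0.0854
```

Run:
```python
from h import *
# pads centred at hutch x=+10, y=.0116-
a=-.09; O=np.array([.601,-.0715]); ux=np.array([np.cos(a),np.sin(a)]);uy=np.array([-np.sin(a),np.cos(a)])
g=O+.009*ux+.0114*uy; print(g)
go(g[0],g[1],.14,np.pi-.12)
im=bot.grab_frame('top'); cv2.imwrite('pics/top2.png',cv2.resize(im[155:295,250:410],None,fx=4.2,fy=4.2,interpolation=cv2.INTER_CUBIC))
```

```text
[ 0.61098819 -0.06095505]
t 10.45 p [ 0.48   -0.2455  0.1495] rot [-3.141e+00  3.000e-03  3.045e+00] F [1.  0.3 0.3] w 0.0854 q7 1.92
turn units 0.2651277396897423
shift now-axes [-2.25   3.927  0.194] after turn [-2.158  3.978  0.194]
```

View pics/top2.png

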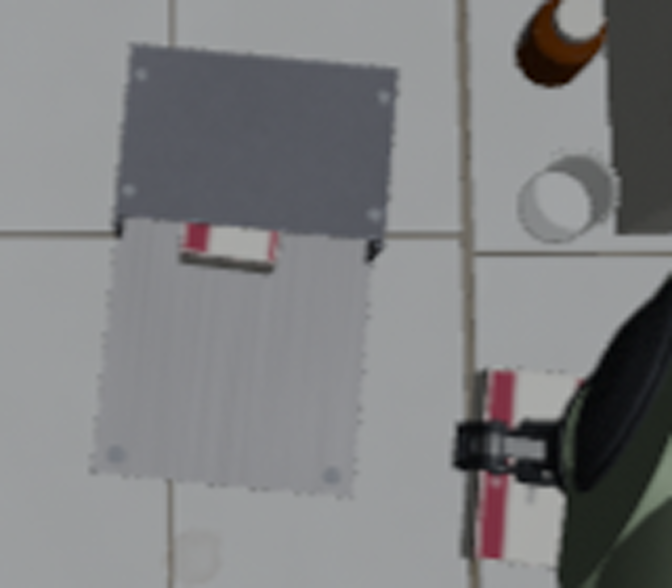

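Run:
```python
from h import *
def T(u,v,z): return pl('top',(u+.5)/4.2-.5+250,(v+.5)/4.2-.5+155,z)
a=-.09; O=np.array([.601,-.0715]); ux=np.array([np.cos(a),np.sin(a)]);uy=np.array([-np.sin(a),np.cos(a)])
for n,p,z in[('nearL',(180,254),.059),('nearR',(272,266),.059),('roofL',(122,217),.07),('roofR',(384,236),.07),('RL',(131,43),.07),('RR',(398,69),.07),('BL',(91,471),.004),('BR',(351,497),.004)]:
    q=T(*p,z);d=q-O;print(n,q.round(4),'hutch',(d@ux).round(4),(d@uy).round(4))
```

```text
nearL [ 0.6102 -0.0313] hutch 0.0056 0.0409
nearR [ 0.6028 -0.089 ] hutch 0.0033 -0.0172
roofL [0.6319 0.0051] hutch 0.0239 0.079
roofR [ 0.6203 -0.158 ] hutch 0.027 -0.0844
RL [ 7.434e-01 -1.000e-04] hutch 0.1354 0.0839
RR [ 0.7267 -0.1685] hutch 0.1339 -0.0853
BL [0.4757 0.0257] hutch -0.1335 0.0856
BR [ 0.4596 -0.1425] hutch -0.1345 -0.0835
```

Emit:
servo_tool(targets=[[[0,0,0],0.15],[[-0.2,0.4,0],0],[[-0.25,0.45,0],0],[[-0.25,0.45,0],0],[[-0.25,0.45,0],0],[[-0.25,0.45,0],0],[[-0.25,0.45,0],0],[[-0.25,0.45,0],0],[[-0.25,0.45,0],0],[[-0.21,0.43,0],0],[[0,0,0],0],[[0,0,0],0]])

```text
clock: 12.0
position: [0.6081, -0.0595, 0.1471]
tool_rot: [-3.141, -0.0, 3.031]
force: [0.4, 0.0, 1.6]
grip_width: 0.0853
```

Run:
```python
from h import *
go(.6100,-.0606,.023,np.pi-.11)
```

```text
t 12.00 p [ 0.6081 -0.0595  0.1471] rot [-3.141 -0.     3.031] F [0.4 0.  1.6] w 0.0853 q7 1.55
turn units -0.0026053487802678394
shift now-axes [-0.041 -0.016  2.483] after turn [-0.041 -0.016  2.483]
```

Emit:
servo_tool(targets=[[[-0.04,-0.02,0.2],0],[[0,0,0.4],0],[[0,0,0.4],0],[[0,0,0.3],0],[[0,0,0.3],0],[[0,0,0.3],0],[[0,0,0.3],0],[[0,0,0.2],0],[[0,0,0.08],0],[[0,0,0],0]])

```text
clock: 13.25
position: [0.6102, -0.0604, 0.0233]
tool_rot: [-3.142, -0.0, 3.032]
force: [-0.9, -0.2, 0.2]
grip_width: 0.0856
```

Run:
```python
from h import *
go(.6100,-.0606,.023,np.pi-.11)
im=bot.grab_frame('side'); cv2.imwrite('pics/side3.png',cv2.resize(im[135:265,240:400],None,fx=4.6,fy=4.6,interpolation=cv2.INTER_CUBIC))
```

```text
t 13.25 p [ 0.6102 -0.0604  0.0233] rot [-3.142 -0.     3.032] F [-0.9 -0.2  0.2] w 0.0856 q7 1.57
turn units 0.00162671605219549
shift now-axes [ 0.004 -0.005  0.006] after turn [ 0.004 -0.005  0.006]
```

View pics/side3.png

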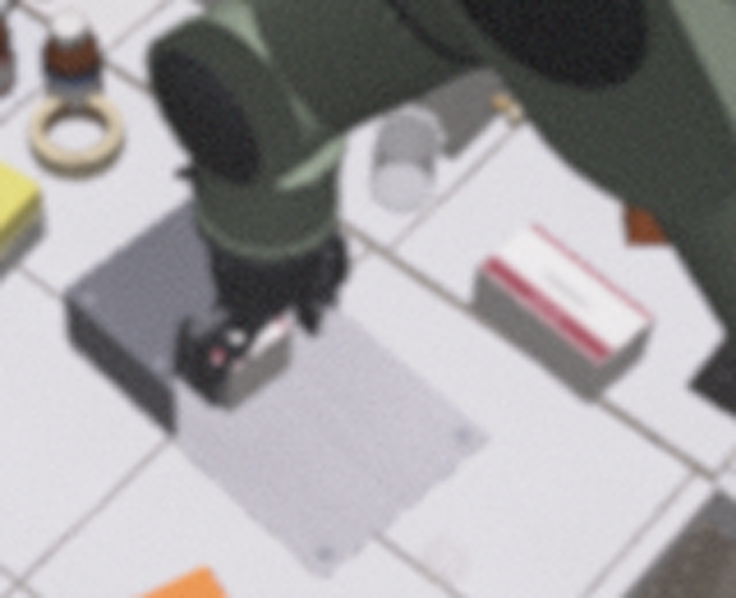

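Fingers straddle the rear carton's near end at crop (240,360), and the front carton stands on the bench at (565,310). Next: grip and draw out.

Emit:
servo_tool(targets=[[[0,0,0],0],[[0,0,0],0],[[0,0,0],0],[[0,0,0],0],[[0,0,0],0],[[0,0,0],0],[[0,0,0],0]], gripper=-1, newtons=60)

```text
clock: 14.18
position: [0.6105, -0.0602, 0.0241]
tool_rot: [3.141, 0.001, 3.032]
force: [-2.5, 1.4, 9.4]
grip_width: 0.0607
```

Emit:
servo_tool(targets=[[[0.1,0,0],0],[[0.15,0,0],0],[[0.2,0,0],0],[[0.25,0,0],0],[[0.3,0,0],0],[[0.3,0,0],0],[[0.3,0,0],0],[[0.3,0,0],0],[[0.3,0,0],0],[[0.2,0,0],0],[[0.1,0,0],0],[[0,0,0],0]])

```text
clock: 15.68
position: [0.4867, -0.0466, 0.0241]
tool_rot: [3.141, 0.002, 3.032]
force: [1.3, -0.5, 10.6]
grip_width: 0.0614
```

Run:
```python
from h import *
go(.6100,-.0606,.023,np.pi-.11)
im=bot.grab_frame('side'); cv2.imwrite('pics/side4.png',cv2.resize(im[135:265,240:400],None,fx=4.6,fy=4.6,interpolation=cv2.INTER_CUBIC))
im=bot.grab_frame('top'); cv2.imwrite('pics/top4.png',cv2.resize(im[155:295,250:410],None,fx=4.2,fy=4.2,interpolation=cv2.INTER_CUBIC))
```

```text
t 15.68 p [ 0.4867 -0.0466  0.0241] rot [3.141e+00 2.000e-03 3.032e+00] F [ 1.3 -0.5 10.6] w 0.0614 q7 1.56
turn units 0.0013957427318510491
shift now-axes [-2.481 -0.007  0.027] after turn [-2.481 -0.007  0.027]
```

View pics/side4.png

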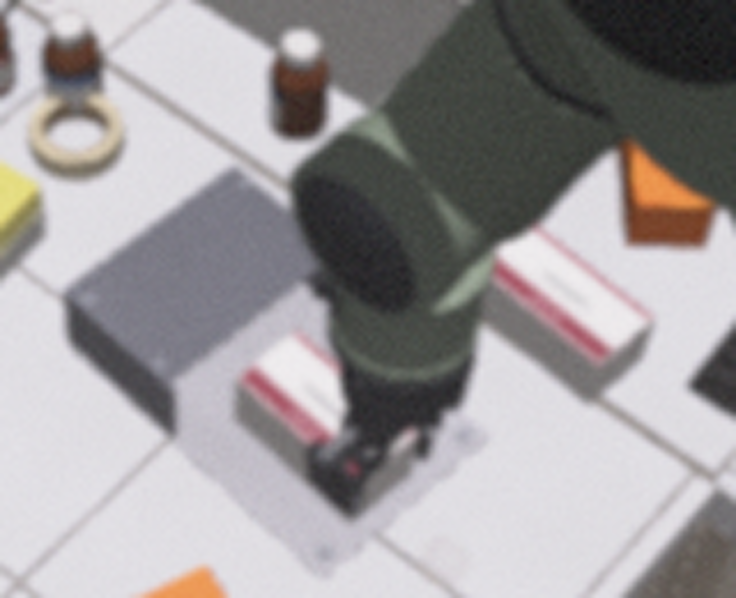

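Emit:
servo_tool(targets=[[[0,0,0],0],[[0,0,0],0],[[0,0,0],0],[[0,0,0],0],[[0,0,0],0],[[0,0,0],0],[[-0.2,0,0],0],[[-0.3,0,0],0],[[-0.3,0,0],0],[[-0.3,0,0],0],[[0,0,0],0],[[0,0,0],0]], gripper=1)

```text
clock: 17.27
position: [0.5402, -0.0527, 0.0232]
tool_rot: [-3.141, -0.001, 3.032]
force: [0.3, -0.0, -0.2]
grip_width: 0.0853
```

Emit:
servo_tool(targets=[[[0,0,0],0],[[0,0,0],0],[[0,0,0],0],[[0,0,0],0],[[0,0,0],0],[[0,0,0],0],[[0,0,0],0]], gripper=-1, newtons=60)

```text
clock: 18.15
position: [0.5404, -0.0525, 0.0236]
tool_rot: [3.141, -0.0, 3.032]
force: [-3.2, 1.4, 7.1]
grip_width: 0.0612
```

Emit:
servo_tool(targets=[[[0,0,-0.1],0],[[0,0,-0.2],0],[[0,0,-0.3],0],[[0,0,0],0]])

```text
clock: 18.65
position: [0.5414, -0.0527, 0.0548]
tool_rot: [3.141, 0.002, 3.032]
force: [0.1, -0.1, -4.9]
grip_width: 0.061
```

Run:
```python
from h import *
go(.485,.357,.18,np.pi/2+.02)
im=bot.grab_frame('side'); cv2.imwrite('pics/side5.png',cv2.resize(im[135:265,240:400],None,fx=4.6,fy=4.6,interpolation=cv2.INTER_CUBIC))
```

```text
t 18.65 p [ 0.5414 -0.0527  0.0548] rot [3.141e+00 2.000e-03 3.032e+00] F [ 0.1 -0.1 -4.9] w 0.0610 q7 1.56
turn units 16.511310233090263
shift now-axes [ 2.015  8.022 -2.507] after turn [ 8.21  -0.964 -2.523]
```

View pics/side5.png

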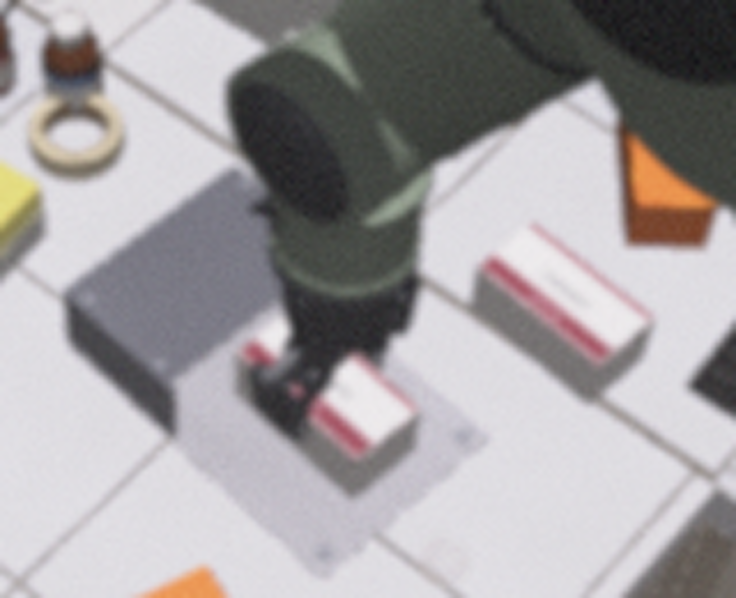

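Emit:
servo_tool(targets=[[[0,0,-0.4],0],[[0,0,-0.4],0.5],[[0,0,-0.4],1],[[0,0,-0.4],1],[[0,0,-0.4],1],[[0,0,-0.3],1],[[0,0,0],1],[[0,0,0],1],[[0,0,0],1],[[0,0,0],1],[[0,0,0],1],[[0,0,0],1]])

```text
clock: 20.2
position: [0.5404, -0.0526, 0.1679]
tool_rot: [-3.141, -0.0, 2.113]
force: [0.4, -0.2, -4.5]
grip_width: 0.0614
```

Emit:
servo_tool(targets=[[[0,0,0],1],[[0,0,0],1],[[0,0,0],1],[[0,0,0],1],[[0,0,0],1],[[0,0,0],1],[[0,0,0],0]])

```text
clock: 21.08
position: [0.5404, -0.0525, 0.168]
tool_rot: [-3.141, 0.0, 1.593]
force: [0.5, 0.3, -4.5]
grip_width: 0.0612
```

Emit:
servo_tool(targets=[[[0.3,-0.05,0],0],[[0.6,-0.08,0],0],[[0.7,-0.08,0],0],[[0.7,-0.08,0],0],[[0.7,-0.08,0],0],[[0.7,-0.08,0],0],[[0.7,-0.08,0],0],[[0.7,-0.08,0],0],[[0.7,-0.08,0],0],[[0.7,-0.08,0],0],[[0.7,-0.08,0],0],[[0.7,-0.08,0],0]])

```text
clock: 22.58
position: [0.4847, 0.3432, 0.1682]
tool_rot: [-3.141, -0.0, 1.594]
force: [0.1, -0.2, -4.1]
grip_width: 0.0614
```

Run:
```python
from h import *
go(.485,.357,.18,np.pi/2+.02)
```

```text
t 22.57 p [0.4847 0.3432 0.1682] rot [-3.141 -0.     1.594] F [ 0.1 -0.2 -4.1] w 0.0614 q7 -0.34
turn units 0.04067992593115537
shift now-axes [ 0.276  0.013 -0.236] after turn [ 0.276  0.012 -0.236]
```

Emit:
servo_tool(targets=[[[0.27,0,0],0],[[0,0,0],0],[[0,0,0],0]])

```text
clock: 22.95
position: [0.4857, 0.3535, 0.1683]
tool_rot: [-3.141, 0.001, 1.591]
force: [-0.6, -0.4, -5.3]
grip_width: 0.0611
```

Run:
```python
from h import *
go(.485,.357,.023,np.pi/2+.02)
im=bot.grab_frame('side'); cv2.imwrite('pics/side6.png',cv2.resize(im[235:405,150:320],None,fx=3.5,fy=3.5,interpolation=cv2.INTER_CUBIC))
im=bot.grab_frame('top'); cv2.imwrite('pics/top6.png',cv2.resize(im[130:310,80:260],None,fx=3.3,fy=3.3,interpolation=cv2.INTER_CUBIC))
```

```text
t 22.95 p [0.4857 0.3535 0.1683] rot [-3.141e+00  1.000e-03  1.591e+00] F [-0.6 -0.4 -5.3] w 0.0611 q7 -0.35
turn units 0.0031602129100212527
shift now-axes [ 0.072 -0.011  2.906] after turn [ 0.072 -0.011  2.906]
```

View pics/side6.png

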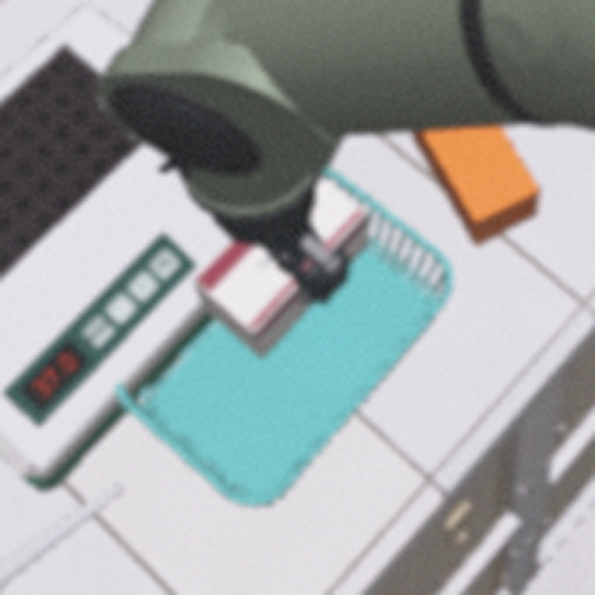

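View pics/top6.png

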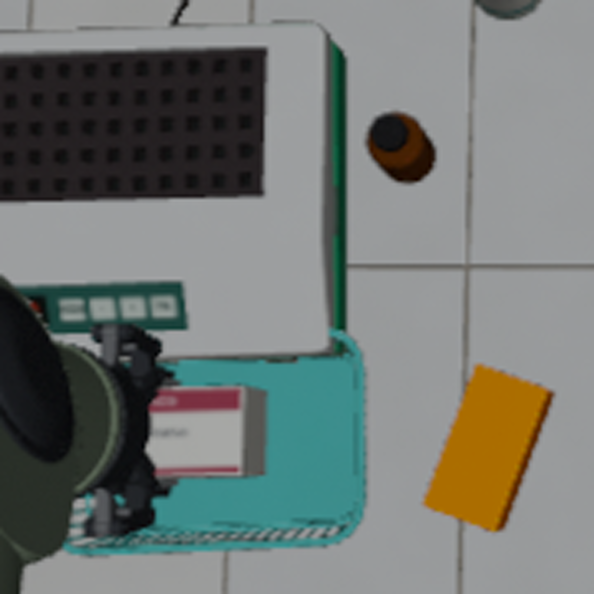

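Run:
```python
from h import *
for p in[(122,388),(160,432),(215,490),(275,500),(400,360),(447,300),(450,270),(400,225),(325,172)]:
    print(p,pl('side',(p[0]+.5)/3.5-.5+150,(p[1]+.5)/3.5-.5+235,.069).round(3))
```

```text
(122, 388) [0.542 0.483]
(160, 432) [0.495 0.487]
(215, 490) [0.433 0.489]
(275, 500) [0.394 0.464]
(400, 360) [0.397 0.325]
(447, 300) [0.402 0.264]
(450, 270) [0.417 0.244]
(400, 225) [0.474 0.242]
(325, 172) [0.553 0.249]
```

Emit:
servo_tool(targets=[[[0.1,0,0.2],0],[[0,0,0.4],0],[[0,0,0.4],0],[[0,0,0.4],0],[[0,0,0.4],0],[[0,0,0.3],0],[[0,0,0.3],0],[[0,0,0.2],0],[[0,0,0.15],0],[[0,0,0.05],0],[[0,0,0],0]])

```text
clock: 24.42
position: [0.4855, 0.3599, 0.0285]
tool_rot: [3.141, -0.0, 1.592]
force: [0.5, -0.5, -4.9]
grip_width: 0.0614
```

Run:
```python
from h import *
go(.485,.36,.0226,np.pi/2+.02)
im=bot.grab_frame('side'); cv2.imwrite('pics/side7.png',cv2.resize(im[235:405,150:320],None,fx=3.5,fy=3.5,interpolation=cv2.INTER_CUBIC))
```

```text
t 24.43 p [0.4855 0.3599 0.0285] rot [ 3.141 -0.     1.592] F [ 0.5 -0.5 -4.9] w 0.0614 q7 -0.27
turn units 0.012794800658214025
shift now-axes [ 0.003 -0.01   0.117] after turn [ 0.003 -0.01   0.117]
```

View pics/side7.png

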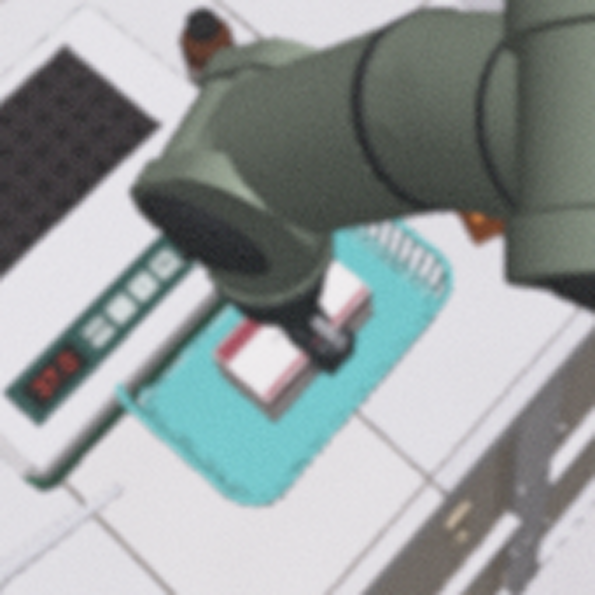

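The carton hangs level and centred in the basket at crop (295,340), 6 mm above the floor.

Emit:
servo_tool(targets=[[[0,0,0.06],0],[[0,0,0.04],0],[[0,0,0.02],0],[[0,0,0],0]])

```text
clock: 24.98
position: [0.4853, 0.3598, 0.0227]
tool_rot: [-3.141, -0.0, 1.592]
force: [-3.7, -1.1, 5.4]
grip_width: 0.061
```

Contact with the floor; open part way.

Emit:
servo_tool(targets=[[[0,0,0],0],[[0,0,0],0],[[0,0,0],0],[[0,0,0],0],[[0,0,0],0],[[0,0,0],0]], gripper=0.75)

```text
clock: 25.72
position: [0.4854, 0.3597, 0.0223]
tool_rot: [3.142, 0.0, 1.592]
force: [-0.0, 0.0, -0.2]
grip_width: 0.0745
```

Emit:
servo_tool(targets=[[[0,0,-0.2],0],[[0,0,-0.3],0],[[0,0,-0.4],0],[[0,0,-0.5],0],[[0,0,-0.5],0],[[0,0,-0.5],0],[[0,0,-0.3],0],[[0,0,0],0]])

```text
clock: 26.72
position: [0.4857, 0.3601, 0.1585]
tool_rot: [3.14, -0.001, 1.592]
force: [0.7, 0.3, -1.0]
grip_width: 0.0748
```

Run:
```python
from h import *
go(.4793,-.2451,.15,np.pi-.097)
im=bot.grab_frame('side'); cv2.imwrite('pics/side8.png',cv2.resize(im[235:405,150:320],None,fx=3.5,fy=3.5,interpolation=cv2.INTER_CUBIC))
im=bot.grab_frame('top'); cv2.imwrite('pics/top8.png',im)
```

```text
t 26.73 p [0.4857 0.3601 0.1585] rot [ 3.140e+00 -1.000e-03  1.592e+00] F [ 0.7  0.3 -1. ] w 0.0748 q7 -0.35
turn units -16.64485139293783
shift now-axes [-12.099  -0.385   0.153] after turn [ -1.045 -12.06    0.153]
```

View pics/side8.png

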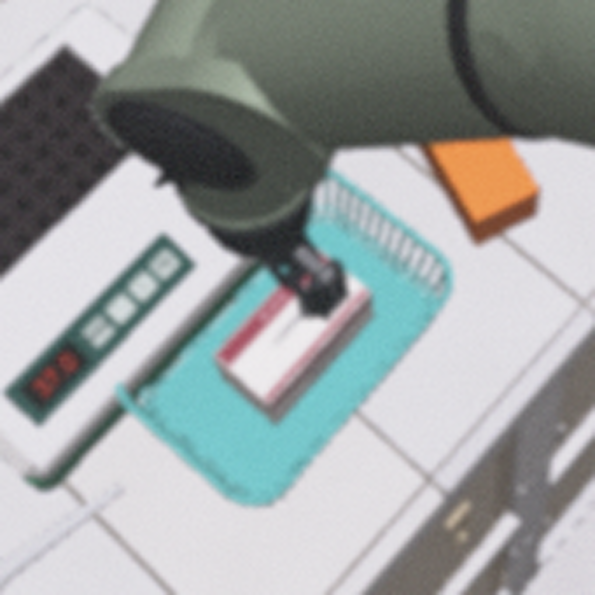

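View pics/top8.png

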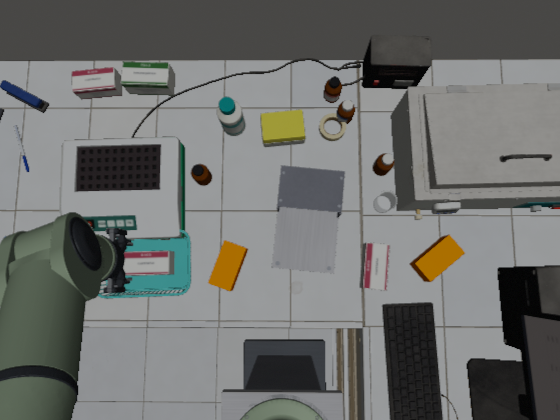

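Emit:
servo_tool(targets=[[[-0.4,-0.03,0],0],[[-0.8,-0.03,0],0],[[-0.9,-0.03,0],0],[[-0.9,-0.03,0],0],[[-0.9,-0.03,0],0],[[-0.9,-0.03,0],0],[[-0.9,-0.03,0],0],[[-0.9,-0.03,0],0],[[-0.9,-0.03,0],0],[[-0.9,-0.03,0],0],[[-0.9,-0.03,0],0],[[-0.9,-0.03,0],0]], gripper=1)

```text
clock: 28.32
position: [0.4769, -0.1525, 0.1568]
tool_rot: [-3.141, 0.0, 1.591]
force: [1.2, 0.4, -0.0]
grip_width: 0.0853
```

Emit:
servo_tool(targets=[[[-0.9,-0.03,0],0],[[-0.6,0,0],0],[[-0.4,0,0],0],[[0,0,0],-1],[[0,0,0],-1],[[0,0,0],-1],[[0,0,0],-1],[[0,0,0],-1],[[0,0,0],-1],[[0,0,0],-1],[[0,0,0],-1],[[0,0,0],-1]])

```text
clock: 29.82
position: [0.4774, -0.2459, 0.1567]
tool_rot: [-3.141, -0.001, 2.38]
force: [0.2, -0.5, 1.1]
grip_width: 0.0854
```

Emit:
servo_tool(targets=[[[0,0,0],-1],[[0,0,0],-1],[[0,0,0],-1],[[0,0,0],-1],[[0,0,0],-1],[[0,0,0],-1],[[0,0,0],-1],[[0,0,0],-0.6],[[0,0,0],0]])

```text
clock: 30.95
position: [0.4776, -0.2459, 0.1568]
tool_rot: [3.141, -0.001, 3.04]
force: [-0.8, -0.8, -0.2]
grip_width: 0.0856
```

Run:
```python
from h import *
go(.4793,-.2451,.0205,np.pi-.097)
```

```text
t 30.95 p [ 0.4776 -0.2459  0.1568] rot [ 3.141e+00 -1.000e-03  3.040e+00] F [-0.8 -0.8 -0.2] w 0.0856 q7 1.92
turn units -0.05648320761439933
shift now-axes [-0.034  0.018  2.726] after turn [-0.035  0.018  2.726]
```

Emit:
servo_tool(targets=[[[-0.03,0.02,0.2],-0.05],[[0,0,0.4],0],[[0,0,0.4],0],[[0,0,0.4],0],[[0,0,0.4],0],[[0,0,0.3],0],[[0,0,0.3],0],[[0,0,0.2],0],[[0,0,0.1],0],[[0,0,0.02],0],[[0,0,0],0]])

```text
clock: 32.33
position: [0.4805, -0.2448, 0.0216]
tool_rot: [-3.141, 0.001, 3.045]
force: [-0.7, -0.4, 0.5]
grip_width: 0.0855
```

Emit:
servo_tool(targets=[[[0,0,0],0],[[0,0,0],0],[[0,0,0],0],[[0,0,0],0],[[0,0,0],0],[[0,0,0],0],[[0,0,0],0]], gripper=-1, newtons=60)

```text
clock: 33.2
position: [0.4805, -0.2448, 0.0219]
tool_rot: [-3.141, 0.001, 3.045]
force: [-2.5, 1.3, 10.1]
grip_width: 0.0611
```

Emit:
servo_tool(targets=[[[0,0,-0.1],0],[[0,0,-0.2],0],[[0,0,-0.4],0],[[0,0,-0.4],0],[[0,0,-0.4],0],[[0,0,-0.3],0],[[0,0,0],0]])

```text
clock: 34.08
position: [0.4808, -0.2449, 0.1123]
tool_rot: [-3.141, 0.002, 3.045]
force: [-0.3, 0.5, -3.0]
grip_width: 0.061
```

Run:
```python
from h import *
a=-.09; O=np.array([.601,-.0715]); ux=np.array([np.cos(a),np.sin(a)]);uy=np.array([-np.sin(a),np.cos(a)])
g=O-.062*ux; print(g)
go(g[0],g[1],.026,np.pi-.09)
```

```text
[ 0.53925093 -0.06592753]
t 34.08 p [ 0.4808 -0.2449  0.1123] rot [-3.141e+00  2.000e-03  3.045e+00] F [-0.3  0.5 -3. ] w 0.0610 q7 1.93
turn units -0.07698033339898563
shift now-axes [-0.816  3.676  1.727] after turn [-0.84   3.67   1.727]
```

Emit:
servo_tool(targets=[[[-0.08,0.2,0],-0.08],[[-0.1,0.4,0],0],[[-0.1,0.5,0],0],[[-0.1,0.5,0],0],[[-0.1,0.5,0],0],[[-0.1,0.5,0],0],[[-0.1,0.5,0],0],[[-0.1,0.4,0],0],[[-0.06,0.17,0],0],[[0,0,0.3],0],[[0,0,0.4],0],[[0,0,0.4],0]])

```text
clock: 35.58
position: [0.5379, -0.0667, 0.0546]
tool_rot: [-3.141, -0.001, 3.051]
force: [0.5, 0.4, -2.7]
grip_width: 0.0611
```

Run:
```python
from h import *
go(.5393,-.0659,.0258,np.pi-.09)
im=bot.grab_frame('side'); cv2.imwrite('pics/side9.png',cv2.resize(im[135:265,240:400],None,fx=4.6,fy=4.6,interpolation=cv2.INTER_CUBIC))
```

```text
t 35.58 p [ 0.5379 -0.0667  0.0546] rot [-3.141e+00 -1.000e-03  3.051e+00] F [ 0.5  0.4 -2.7] w 0.0611 q7 1.61
turn units -0.008849081687949513
shift now-axes [-0.028  0.019  0.576] after turn [-0.028  0.019  0.576]
```

View pics/side9.png

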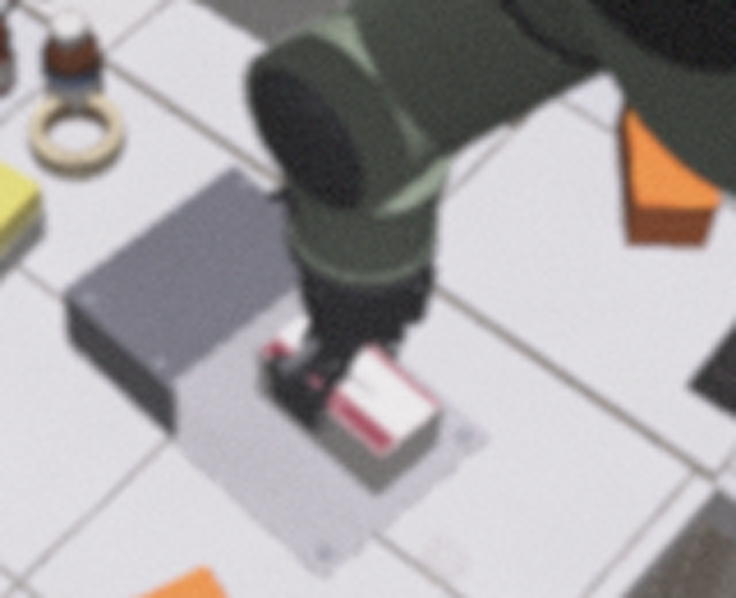

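Emit:
servo_tool(targets=[[[0,0.02,0.2],0],[[0,0,0.2],0],[[0,0,0.1],0],[[0,0,0.06],0],[[0,0,0.02],0],[[0,0,0],0]])

```text
clock: 36.38
position: [0.5389, -0.0647, 0.0275]
tool_rot: [-3.142, 0.0, 3.052]
force: [-0.9, 0.2, -2.2]
grip_width: 0.0611
```

Emit:
servo_tool(targets=[[[0,0,0],0],[[0,0,0],0],[[0,0,0],0],[[0,0,0],0],[[0,0,0],0],[[0,0,0],0]], gripper=1)

```text
clock: 37.12
position: [0.5387, -0.0647, 0.0273]
tool_rot: [-3.142, 0.0, 3.052]
force: [0.8, 1.5, 1.3]
grip_width: 0.0852
```

Emit:
servo_tool(targets=[[[0.2,0,0],0],[[0.4,0,0],0],[[0.4,0,0],0],[[0.15,0,0],0],[[0,0,0],0],[[0,0,0],0]])

```text
clock: 37.88
position: [0.4821, -0.0595, 0.0273]
tool_rot: [3.142, 0.001, 3.052]
force: [0.2, 0.2, -0.7]
grip_width: 0.0855
```

Run:
```python
from h import *
a=-.09; O=np.array([.601,-.0715]); ux=np.array([np.cos(a),np.sin(a)])
g=O+.010*ux
go(g[0],g[1],.0255,np.pi-.09)
im=bot.grab_frame('side'); cv2.imwrite('pics/side10.png',cv2.resize(im[135:265,240:400],None,fx=4.6,fy=4.6,interpolation=cv2.INTER_CUBIC))
im=bot.grab_frame('top'); cv2.imwrite('pics/top10.png',cv2.resize(im[155:295,250:410],None,fx=4.2,fy=4.2,interpolation=cv2.INTER_CUBIC))
```

```text
t 37.88 p [ 0.4821 -0.0595  0.0273] rot [3.142e+00 1.000e-03 3.052e+00] F [ 0.2  0.2 -0.7] w 0.0855 q7 1.61
turn units 0.0045278932857759045
shift now-axes [-2.589 -0.025  0.038] after turn [-2.589 -0.024  0.038]
```

View pics/side10.png

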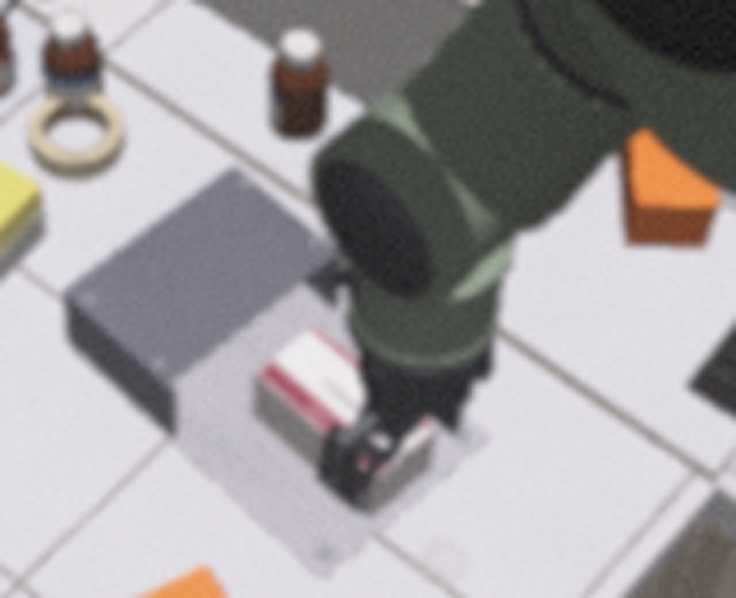

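View pics/top10.png

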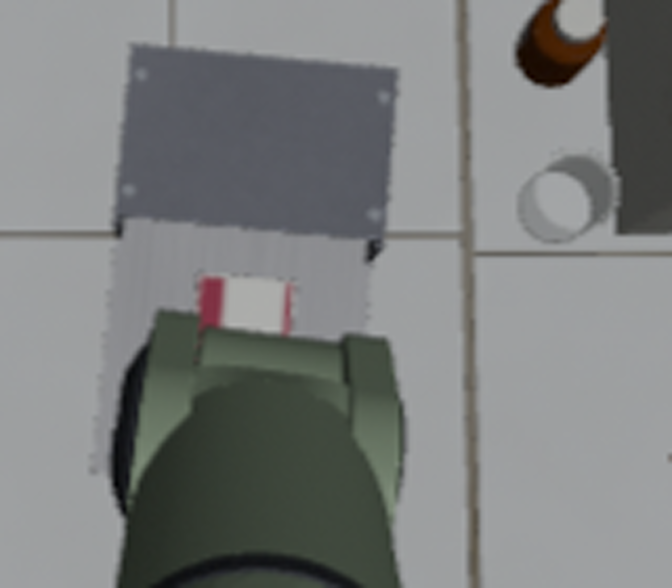

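Run:
```python
from h import *
def T(u,v,z): return pl('top',(u+.5)/4.2-.5+250,(v+.5)/4.2-.5+155,z)
a=-.09; O=np.array([.601,-.0715]); ux=np.array([np.cos(a),np.sin(a)]);uy=np.array([-np.sin(a),np.cos(a)])
im=bot.grab_frame('top')
for n,p,z in[('farL',(203,277),.059),('farR',(292,285),.059)]:
    q=T(*p,z);d=q-O;print(n,q.round(4),'hutch',(d@ux).round(4),(d@uy).round(4))
d=bot.observe()['position'][:2]-O;print(d@ux,d@uy)
```

```text
farL [ 0.5957 -0.0457] hutch -0.0076 0.0252
farR [ 0.5908 -0.1014] hutch -0.0075 -0.0307
-0.11976060334313751 0.0011789482294763108
```

Emit:
servo_tool(targets=[[[0.1,0,0],0],[[0,0,0],0],[[0,0,0],0]])

```text
clock: 38.4
position: [0.4765, -0.0591, 0.0273]
tool_rot: [-3.142, 0.0, 3.052]
force: [0.1, -0.6, -0.1]
grip_width: 0.0856
```

Emit:
servo_tool(targets=[[[0,0,0],0],[[0,0,0],0],[[0,0,0],0],[[0,0,0],0],[[0,0,0],0],[[0,0,0],0],[[0,0,0],0]], gripper=-1, newtons=30)

```text
clock: 39.28
position: [0.4765, -0.0591, 0.0275]
tool_rot: [3.142, 0.0, 3.052]
force: [-0.3, 0.3, 6.3]
grip_width: 0.0613
```

Emit:
servo_tool(targets=[[[-0.1,0,0],0],[[-0.15,0,0],0],[[-0.2,0,0],0],[[-0.25,0,0],0],[[-0.3,0,0],0],[[-0.3,0,0],0],[[-0.3,0,0],0],[[-0.3,0,0],0],[[-0.2,0,0],0],[[-0.1,0,0],0],[[0,0,0],0]])

```text
clock: 40.65
position: [0.5852, -0.069, 0.0274]
tool_rot: [-3.142, -0.002, 3.052]
force: [-8.0, 0.8, 10.4]
grip_width: 0.0614
```

Run:
```python
from h import *
a=-.09; O=np.array([.601,-.0715]); ux=np.array([np.cos(a),np.sin(a)])
g=O+.010*ux
go(g[0],g[1],.0255,np.pi-.09)
im=bot.grab_frame('side'); cv2.imwrite('pics/side11.png',cv2.resize(im[135:265,240:400],None,fx=4.6,fy=4.6,interpolation=cv2.INTER_CUBIC))
```

```text
t 40.65 p [ 0.5852 -0.069   0.0274] rot [-3.142e+00 -2.000e-03  3.052e+00] F [-8.   0.8 10.4] w 0.0614 q7 1.61
turn units 0.0013349203206590272
shift now-axes [-0.52  -0.021  0.037] after turn [-0.52  -0.021  0.037]
```

View pics/side11.png

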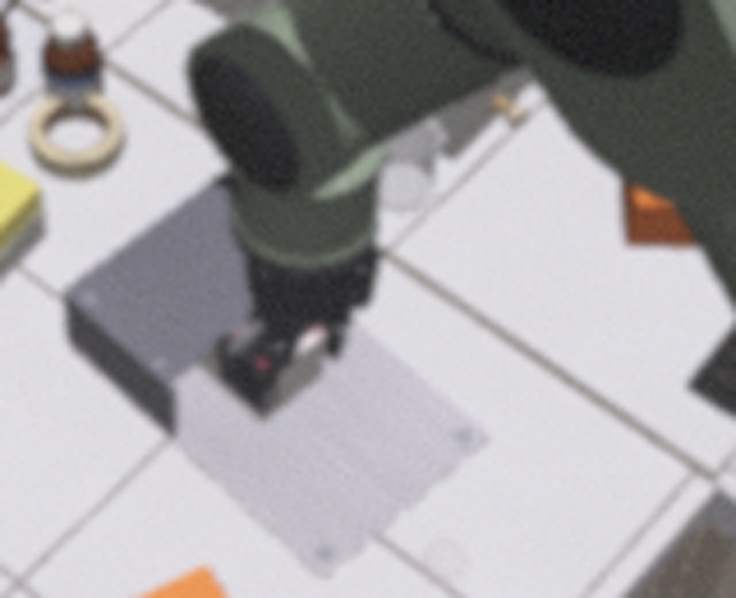

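Emit:
servo_tool(targets=[[[-0.1,0,0],0],[[-0.1,0,0],0],[[-0.1,0,0],0],[[-0.06,0,0],0],[[-0.04,0,0],0],[[0,0,0],0]])

```text
clock: 41.45
position: [0.6047, -0.0708, 0.0274]
tool_rot: [-3.141, -0.003, 3.052]
force: [-10.8, 0.9, 11.8]
grip_width: 0.0613
```

Emit:
servo_tool(targets=[[[-0.04,0,0],0],[[-0.02,0,0],0],[[0,0,0],0]])

```text
clock: 41.82
position: [0.6075, -0.0711, 0.0274]
tool_rot: [-3.142, -0.003, 3.052]
force: [-9.7, 0.8, 12.7]
grip_width: 0.0618
```

Emit:
servo_tool(targets=[[[-0.04,0,0],0],[[0,0,0],0]])

```text
clock: 42.08
position: [0.609, -0.0712, 0.0274]
tool_rot: [-3.142, -0.004, 3.052]
force: [-14.3, 2.8, 16.7]
grip_width: 0.0617
```

Emit:
servo_tool(targets=[[[-0.04,0,0],0],[[0,0,0],0]])

```text
clock: 42.32
position: [0.609, -0.0712, 0.0274]
tool_rot: [3.141, -0.008, 3.052]
force: [-29.4, 3.5, 30.8]
grip_width: 0.0614
```

Emit:
servo_tool(targets=[[[0,0,0],0],[[0,0,0],0],[[0,0,0],0],[[0,0,0],0],[[0,0,0],0],[[0,0,0],0],[[0.1,0,0],0],[[0.2,0,0],0],[[0.3,0,0],0],[[0.2,0,0],0],[[0,0,-0.3],0],[[0,0,-0.4],0]], gripper=1)

```text
clock: 43.82
position: [0.5734, -0.0678, 0.0635]
tool_rot: [-3.142, 0.0, 3.052]
force: [0.5, -0.2, 0.6]
grip_width: 0.0854
```

Emit:
servo_tool(targets=[[[0,0,-0.5],0],[[0,0,-0.5],0],[[0,0,-0.5],0],[[0.3,0.3,-0.3],0],[[0.5,0.5,0],0],[[0.5,0.5,0],0],[[0.4,0.5,0],0],[[0,0.5,0],0],[[0,0.5,0],0],[[0,0.5,0],0],[[0,0,0],0]])

```text
clock: 45.2
position: [0.5037, 0.1061, 0.1533]
tool_rot: [3.141, 0.001, 3.054]
force: [-0.7, 0.3, -0.2]
grip_width: 0.0851
```

Run:
```python
from h import *
go(.6,0,.0255,np.pi-.09)
im=bot.grab_frame('side'); cv2.imwrite('pics/side12.png',im)
im=bot.grab_frame('top'); cv2.imwrite('pics/top12.png',cv2.resize(im[155:295,250:410],None,fx=4.2,fy=4.2,interpolation=cv2.INTER_CUBIC))
```

```text
t 45.20 p [0.5037 0.1061 0.1533] rot [3.141e+00 1.000e-03 3.054e+00] F [-0.7  0.3 -0.2] w 0.0851 q7 1.24
turn units 0.033284890868914827
shift now-axes [-2.1   -1.95   2.556] after turn [-2.105 -1.944  2.556]
```

View pics/side12.png

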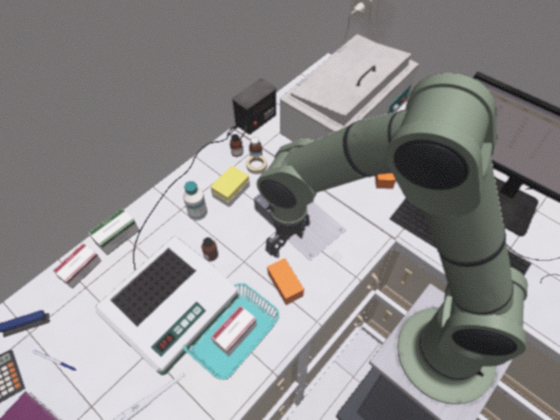

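View pics/top12.png

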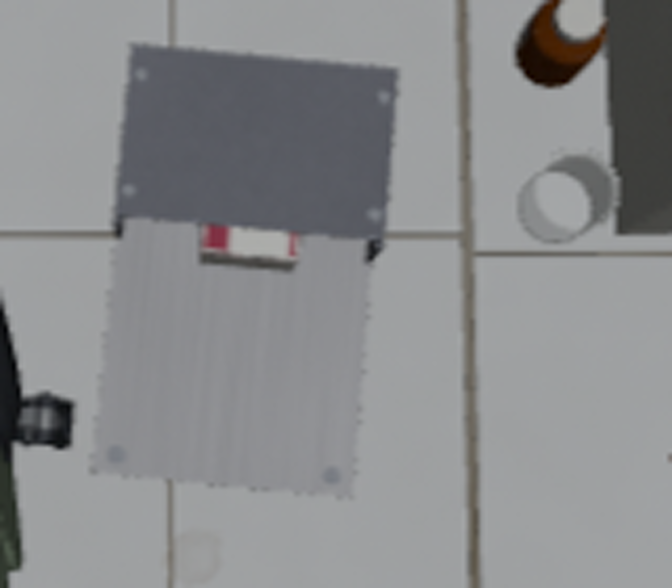

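Run:
```python
from h import *
def T(u,v,z): return pl('top',(u+.5)/4.2-.5+250,(v+.5)/4.2-.5+155,z)
a=-.09; O=np.array([.601,-.0715]); ux=np.array([np.cos(a),np.sin(a)]);uy=np.array([-np.sin(a),np.cos(a)])
for n,p,z in[('nearL',(200,253),.059),('nearR',(296,261),.059)]:
    q=T(*p,z);d=q-O;print(n,'hutch',(d@ux).round(4),(d@uy).round(4))
```

```text
nearL hutch 0.0074 0.0284
nearR hutch 0.0079 -0.032
```

```bash
python3 -c "
from workcell import bot
print(bot.job_done())"
```

```text
the job is handed in; nothing more can be done
None
```

I completed the job and handed it in at about 45 s of the 72 s allowed; no verdict is reported.

**What I did**
- Set the front carton aside on the bare bench, right of the hutch.
- Drew the rear carton out about 125 mm, gripped it again at its middle and laid it in the basket.
- Put the front carton back in the open part of the hutch and pushed it in until it met the back panel. The force rose from about 10 to 29 N while the tool stopped moving.
- Opened the gripper and moved it clear.

**Last checks**
- **Front carton:** its near end is at hutch x = 7.7 mm, against 8 mm expected when home. It lies lengthwise, with its centre about 2 mm off the hutch's middle line.
- **Rear carton:** it lies flat and centred in the basket in both views.
- **Bystanders:** in the last pictures the right bottle and beaker are at the same place in the top view, and the left bottle at the same place in the side view.
- **Gripper:** open, about 0.15 m above the bench, with no force on it.

One reading was higher than I wanted: pressing the front carton onto the bench showed a brief 35 N at the wrist, well under the 120 N limit. No check failed or disagreed.

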